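# Dry run of a panel glue-up: rails, pressing board, weights

## Robot

A 6-joint arm with a two-finger parallel gripper is mounted at the origin on a cart in front of the work surface, level with it; the furniture and walls round the work are solid. World frame = base frame: x ahead of the robot, y to its left, z up, the work surface at z = 0. Lengths are in m, angles in rad, forces in N, time in s.
With the tool pointing down it reaches from about 0.325 to 1 m from the base axis. Payload 5.1 kg.
Tool frame: the origin (TCP) lies midway between the tips of the shut fingers; the grasp point (between the pads) lies 19 mm behind it (r.tcp_to_grasp is the z of the grasp point in the tool frame, in m); z points along the fingers, y is the line along which they close (so a half turn about z gives the same grasp; the last joint's range is limited). The gripper opens to 85 mm and grips with 20 to 120 N. Pads are 22 mm wide; open, the fingers measure 114 mm over their backs; the gripper's body (76 mm by 85 mm) begins 54 mm behind the grasp point. The pads swing forward as they close: fully open they stand 13 mm farther back than shut.
Start: joints at [-1.225, 0.124, 1.65, -0, 1.367, -0.083], TCP at [0.27, -0.591, 0.231] pointing down, gripper open.
Joint ranges: [-2.61, 2.61], [-1.02, 2.33], [0.03, 2.71], [-1.35, 4.49], [0.32, 2.68], [-2.91, 2.91]. Speed limits (rad/s): [2.57, 2.57, 3.14, 3.14, 3.14, 3.14].

## Interface

Orientations are given as [roll, pitch, yaw] about the fixed x, y, z axes, in that order (R = Rz(yaw) Ry(pitch) Rx(roll)).
In Python, from bench import r, vision gives the robot as it stands. The module is installed in compiled form; this text tells all that it offers.
- The arm moves only by the tool move_arm, never from a script. Its arguments are lists of equal length, an entry for each row: "dp": the shift along the tool's x, y, z in cm, a list of three; "yaw": the turn about the tool's z in degrees; "gripper": the finger opening in cm, from 0 to 8.54. A call has 1 to 12 rows; each row shifts and turns the commanded pose from where the row before left it, along the tool's axes as they then stand; what a row does not reach is not made up. A row lasts 1/10 s, in which the tool goes at most 50 mm and 8.59 degrees, less where a joint would pass 70% of its speed; a pose out of reach is approached as far as the arm can. A call with a gripper value outside its range is refused whole. The fingers move at their own pace and stop on an object; the grip force is fixed at half the most. Time passes only in rows, so rows that do not move let the fingers close. It gives the time, the measured TCP pose, the force, the opening and the grip force at its end, in the units of the state.
- r.read_state(): the state, without advancing time (a new reading comes with each control period).
- vision.get_image(name): name is "scene" or "top" or "wrist"; returns (picture, depth): 480x640x3 uint8, red, green, blue; 480x640 float32, m along the optical axis (not along the pixel's ray), 0 where there is no reading.
- vision.camera_params(name): a dict with "fx", "fy", "cx", "cy" (pixels), "position" and "attitude" of the camera in the world. Camera axes: x right, y up, looking along -z (the intrinsics and any distortion apply to the point x, -y, -z); pixel columns grow to the right and rows downward; lengths in m; the calibration is good to about 2 mm. The wrist camera is an equidistant fisheye: a pixel r from the principal point sees the ray r / f radians off the axis. A picture is of the moment at which its call begins: read the wrist's pose just before it. camera_params takes no time and is no camera call; for the wrist camera it gives the pose at the moment of the call.
- r.job_done(): hands the job in; it is judged then, once.
The state is a dict: "t": time; "joint_pos": joint angles; "qvel": joint speeds; "joint_efforts": joint torques, N m; "tool_pos": TCP position; "ee_rot": TCP orientation; "force": force on the tool from outside, world axes, zero at the start; "torque": the same for the moment, N m; "gripper_width": finger opening in m; "grip_force": force on a finger pad.
Only numpy, scipy, OpenCV 4.12 (cv2) and the standard library are available. Lean on these libraries where they do the work, as an engineer would, in place of code of your own. Each camera call takes 0.05 s, during which the arm holds its last target. There are 200 camera calls.

## Task

Make the dry run for fixing the hanging rails to the back of the painting panel: lay the long and the short mitred wooden rail flat on the panel, each fully down in its own cut-out of the fibreboard template, then lay the pressing board on top of both rails, straight across their middles between the pencil lines. As weights, stand the bottle on the board over the middle of the long rail and the squat jar on the board over the middle of the short rail, both upright. Leave the scissors and the roll of tape where they lie, and do not tip the bottle or the jar over.

Things in the scene. Friction and masses are not known exactly. Their poses are not given: they have to be found in the camera images.
- template: Fixed: dark panel 194 x 242 x 6 mm on two battens, under a taped-on fibreboard template 184 x 232 x 8 mm. Origin: on the table under the centre. x crosses the rails from short to long cut-out, roughly away from the robot; y runs along them. Panel's face z = 30 mm, template top 38 mm. Cut-outs: rail shape, longer side outward, 4 mm room all round. Pencil lines for the board: along x at y = +-33 mm.
- long_cutout (a point): Centre of the long rail's cut-out, on its floor (the panel's face): 50 mm along +x from the template's centre, z = 30 mm. The long rail's +x points along the template's +x here. In the middle of both sides a finger notch, 56 mm wide, reaches 16 mm beyond the cut-out.
- short_cutout (a point): Centre of the short rail's cut-out, on its floor (the panel's face): 50 mm along -x from the template's centre, z = 30 mm. The short rail's +x points along the template's -x here. In the middle of both sides a finger notch, 56 mm wide, reaches 16 mm beyond the cut-out.
- long_rail: Loose wooden rail, 24 mm high and 30 mm wide, ends mitred at 45 degrees, a trapezium from above: one side is 176 mm long, the other 116 mm. Origin: centre of the underside (mid width, mid length). y along the rail, x across it towards the 176 mm side, z up. Seated, its top is 54 mm above the table. 75 g.
- short_rail: Loose wooden rail, 24 mm high and 30 mm wide, ends mitred at 45 degrees, a trapezium from above: one side is 124 mm long, the other 64 mm. Origin: centre of the underside (mid width, mid length). y along the rail, x across it towards the 124 mm side, z up. Seated, its top is 54 mm above the table. 50 g.
- pressing_board: Loose flat plain wooden board with square ends, 190 x 60 x 16 mm. Origin: centre of the underside. x along its 190 mm length, y across its 60 mm width. It ends up lying along the template's x axis over the template's centre, resting on both rails, its underside 54 mm above the table. 130 g or so.
- weight_bottle: Loose round clear-glass bottle with a black screw cap, standing right of the template. Body 52 mm in diameter and 98 mm high, 114 mm with the cap (28 mm wide). Origin: centre of the underside, z up. It ends up on the board, its underside 70 mm above the table. About 0.3 kg (0.2 to 0.4).
- weight_jar: Loose squat round glass jar with a wide red lid, standing right of the template. 57 mm in diameter and 69 mm high, closed (the lid stays on). Origin: centre of the underside, z up. It ends up on the board, its underside 70 mm above the table, 100 mm from the bottle. About 0.25 kg.
- scissors: Bystander: scissors with blue handles, 87 x 199 x 9 mm, lying behind the work. Origin: centre of the underside.
- masking_tape: Bystander: roll of masking tape, 100 mm in diameter, 25 mm high, lying flat behind the work. Origin: centre of the underside.

How it is judged:
At the end, for the whole second after the job is handed in: Rails flat on the panel in their own cut-outs (within 10 mm, 7 degrees, 3 mm of height). Board flat on both rails, centred within 15 mm, square within 10 degrees. Bottle upright on the board within 20 mm of the long rail's middle, jar likewise over the short rail. All released, at rest (horizontal distance between long_rail and long_cutout below 0.01 m and angle between the y axis of each of long_rail, short_rail and the y axis of template, either way round below 0.12 rad and angle between each of long_rail, short_rail, pressing_board's own z axis and vertical below 0.05 rad and z of long_rail in the frame of template between 0.027 and 0.033 m and horizontal distance between short_rail and short_cutout below 0.01 m and z of short_rail in the frame of template between 0.027 and 0.033 m and horizontal distance between pressing_board and template below 0.015 m and angle between the x axis of pressing_board and the x axis of template, either way round below 0.18 rad and z of pressing_board in the frame of template between 0.05 and 0.058 m and horizontal distance between weight_bottle and long_rail below 0.02 m and angle between each of weight_bottle, weight_jar's own z axis and vertical below 0.08 rad and z of weight_bottle in the frame of template between 0.065 and 0.075 m and linear speed of each of weight_bottle, weight_jar below 0.02 m/s and horizontal distance between weight_jar and short_rail below 0.02 m and z of weight_jar in the frame of template between 0.065 and 0.075 m); the robot touches nothing.
It fails at once if the scissors or the tape roll are pushed more than 30 mm (distance of any of scissors, masking_tape from where it was at the start of the episode above 0.03 m).
It fails at once if the bottle or the jar is tipped over (more than 45 degrees) (angle between any of weight_bottle, weight_jar's own z axis and vertical above 0.785 rad).
It also fails if it takes over 128 s, if anything falls off the work surface, if the arm or the gripper's body presses on something with over 40 N, if the wrist force passes 120 N, or if a joint passes its speed limit or range.

## Working session

There is one attempt and no reset: what is moved stays moved. The work goes in short steps, Python scripts to look and compute and a tool call to move; the robot and the scene stay as the last step left them, time stands still between calls to the robot, and variables do not carry over. Pictures are saved under pics/ and viewed, at most 14 in all, crops included, and the job is handed in when it is done.

Besides the shell and the picture viewer there is one more tool, called after "Request:" as name(argument=value, ...), one argument or row to a line, values as JSON. move_arm: Moves the arm, as the interface text tells. Its arguments: {"type":"object","properties":{"dp":{"type":"array"},"yaw":{"type":"array"},"gripper":{"type":"array"}},"required":["dp","yaw","gripper"]}

```bash
mkdir -p pics; python3 - <<'E'
from bench import r, vision
import cv2,numpy as np
for n in ("scene","top"):
    im,d=vision.get_image(n); cv2.imwrite(f"pics/{n}0.png",im[:,:,::-1]); np.savez(f"{n}0.npz",im=im,d=d)
    print(vision.camera_params(n))
print(r.read_state(), r.tcp_to_grasp, vision.camera_params("wrist"))
E
```

```text
{'fx': 562.1782086311023, 'fy': 562.1782086311023, 'cx': 330.1658310275475, 'cy': 230.50419689917885, 'position': array([-0.15882939,  0.70427611,  0.77062592]), 'attitude': array([ 0.95531693,  0.01332049, -2.24881162])}
{'fx': 469.2237655935961, 'fy': 469.2237655935961, 'cx': 302.89842964530243, 'cy': 245.54592831337516, 'position': array([0.54211901, 0.11601716, 1.02510182]), 'attitude': array([ 0.09020963, -0.01559744, -1.58128951])}
{'t': 0.1, 'joint_pos': array([-1.22462177e+00,  1.24467296e-01,  1.65154293e+00, -1.71252923e-05,
        1.36747497e+00, -8.25872323e-02]), 'qvel': array([ 0.00120933, -0.00142245, -0.00513708, -0.00112264, -0.00250015,
       -0.00162007]), 'joint_efforts': array([ 7.27951592e-04, -4.24931574e+01, -3.66652536e+01, -4.99978239e-05,
        4.00125078e-03,  1.53858826e-05]), 'tool_pos': array([ 0.27002491, -0.59065706,  0.23015494]), 'ee_rot': array([-3.13970518e+00, -1.39412953e-04,  4.28765128e-01]), 'force': array([-0.12885925,  0.0228465 ,  0.32233448]), 'torque': array([ 0.04282036, -0.00750165, -0.01169917]), 'grip_force': 0.0, 'gripper_width': 0.0856072718291509} -0.0187 {'fx': 371.64829954431775, 'fy': 371.64829954431775, 'cx': 318.860714764593, 'cy': 244.5260715856797, 'position': array([ 0.33124202, -0.56202845,  0.37254063]), 'attitude': array([-0.26973637,  0.00134397, -1.14167912])}
```

View pics/top0.png

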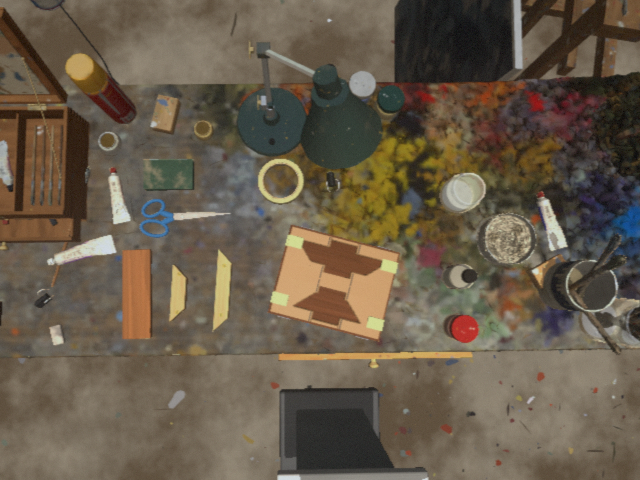

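View pics/scene0.png

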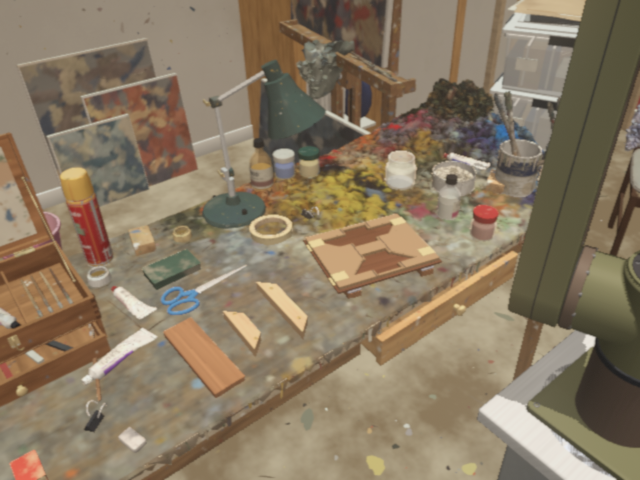

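Top view: board (137,293), short rail (178,293), long rail (221,290), template (335,283), bottle (461,276), jar (464,328), scissors (185,216), tape (281,181). Long sides of both rails face image left (+y).

```bash
cat > h.py <<'E'
import numpy as np, cv2
from scipy.spatial.transform import Rotation as R
def unproj(p,d,uv=None):
    v,u=np.mgrid[:480,:640]
    P=np.stack([(u-p['cx'])/p['fx']*d,-(v-p['cy'])/p['fy']*d,-d],-1)
    return P@R.from_euler('xyz',p['attitude']).as_matrix().T+p['position']
def rect(pts):
    (c,s,a)=cv2.minAreaRect((pts*1000).astype(np.float32))
    if s[0]<s[1]: a+=90; s=s[::-1]
    return np.array(c)/1000,np.array(s),(a+90)%180-90   # centre, [long,short] mm, long-axis deg
E
python3 - <<'E'
from h import *
from bench import vision
z=np.load('top0.npz'); W=unproj(vision.camera_params('top'),z['d']); im=z['im']; H=W[...,2]
print('table',[np.median(H[r0:r0+8,c0:c0+8]).round(4) for r0,c0 in((300,200),(340,250),(240,420),(320,420),(330,155))])
def go(n,u0,v0,u1,v1,lo,hi):
    m=np.zeros(H.shape,bool); m[v0:v1,u0:u1]=True; m&=(H>lo)&(H<hi)
    k,l,s,_=cv2.connectedComponentsWithStats(m.astype(np.uint8)); m=l==1+np.argmax(s[1:,4])
    P=W[m]; c,sz,a=rect(P[:,:2]); print(n,m.sum(),'c',c.round(4),'mm',sz.round(1),'deg',round(a,1),'centroid',P.mean(0).round(4))
go('board',112,240,158,348,.010,.022)
go('short',160,255,195,330,.018,.03)
go('long',204,240,240,340,.018,.03)
go('tmpl',260,215,410,350,.034,.05)
go('panel',260,215,410,350,.02,.05)
go('bottle',440,255,482,295,.06,.13)
go('cap',440,255,482,295,.105,.13)
go('jar',445,308,484,345,.06,.08)
go('tape',255,155,306,206,.015,.035)
E
```

```text
table [np.float64(0.0052), np.float64(0.0051), np.float64(0.0138), np.float64(0.0074), np.float64(0.0037)]
board 2570 c [0.5344 0.456 ] mm [189.7  61.5] deg 1.1 centroid [0.5335 0.4555 0.0162]
short 665 c [0.5353 0.3659] mm [120.2  31.1] deg -2.6 centroid [0.535  0.367  0.0242]
long 1003 c [0.5395 0.2724] mm [173.2  31.3] deg -3.6 centroid [0.5397 0.2731 0.0242]
tmpl 6414 c [0.5538 0.0338] mm [235.  184.3] deg 74.8 centroid [0.5502 0.0356 0.0374]
panel 10487 c [0.5561 0.0344] mm [242.6 204.4] deg 75.0 centroid [0.5531 0.0357 0.0343]
bottle 548 c [ 0.5627 -0.222 ] mm [50.5 45.9] deg 8.1 centroid [ 0.5627 -0.2178  0.0872]
cap 170 c [ 0.5628 -0.2248] mm [27.  25.5] deg 88.3 centroid [ 0.563  -0.2239  0.1124]
jar 641 c [ 0.4567 -0.2252] mm [57.4 54.5] deg -89.8 centroid [ 0.4572 -0.2241  0.0681]
tape 733 c [0.7749 0.1477] mm [99.  98.3] deg -48.4 centroid [0.7745 0.1467 0.0238]
```

Request:
move_arm(
  dp=[
    [3, -3.35, 0],
    [3, -3.35, 0],
    [3, -3.35, 0],
    [3, -3.35, 0],
    [3, -3.35, 0],
    [3, -3.35, 0],
    [3, -3.35, 0],
    [3, -3.35, 0],
    [3, -3.35, 0],
    [3, -3.35, 0],
    [3, -3.35, 0],
    [3, -3.35, 0],
  ],
  yaw=[0, 0, 0, 0, 0, 0, 0, 0, 0, 0, 0, 0],
  gripper=[5.5, 5.5, 5.5, 5.5, 5.5, 5.5, 5.5, 5.5, 5.5, 5.5, 5.5, 5.5],
)

```text
t: 1.3
tool_pos: [0.4304, -0.074, 0.2311]
ee_rot: [3.141, -0.0, 0.429]
force: [0.5, -1.7, -0.9]
gripper_width: 0.0551
grip_force: 0.0
```

Request:
move_arm(
  dp=[
    [3, -3.35, 0],
    [3, -3.35, 0],
    [0, 0, 0],
  ],
  yaw=[0, 0, 0],
  gripper=[5.5, 5.5, 5.5],
)

```text
t: 1.6
tool_pos: [0.4575, 0.0143, 0.2309]
ee_rot: [-3.14, -0.0, 0.436]
force: [0.2, -0.2, -0.3]
gripper_width: 0.0548
grip_force: 0.0
```

```bash
cat >> h.py <<'E'
def wunproj(p,d):
    v,u=np.mgrid[:480,:640]; x=u-p['cx']; y=v-p['cy']; rr=np.hypot(x,y)+1e-9; th=rr/p['fx']
    t=np.tan(th)*d; P=np.stack([x/rr*t,-y/rr*t,-d],-1)
    return P@R.from_euler('xyz',p['attitude']).as_matrix().T+p['position']
def plan(x,y,z,yaw):
    "total tool-frame shift (cm) from the measured pose, and tool yaw turn (deg) to do AFTER the shift"
    from bench import r
    s=r.read_state(); Rm=R.from_euler('xyz',s['ee_rot']).as_matrix()
    d=Rm.T@(np.array([x,y,z])-s['tool_pos'])*100; yw=np.degrees(s['ee_rot'][2])
    print('t',round(s['t'],2),'pose',s['tool_pos'].round(4),'yaw',yw.round(1),'| dp cm',d.round(2),'turn',round(-((yaw-yw+180)%360-180),1),'w',s['gripper_width'].round(4))
E
python3 - <<'E'
from h import *
from bench import r,vision
p=vision.camera_params('wrist'); im,d=vision.get_image('wrist'); cv2.imwrite('pics/w1.png',im[:,:,::-1]); np.savez('w1.npz',im=im,d=d,**p)
W=wunproj(p,d); H=W[...,2]
m=(H>.034)&(H<.043)&(abs(W[...,0]-.554)<.16)&(abs(W[...,1]-.034)<.16)
k,l,s,_=cv2.connectedComponentsWithStats(m.astype(np.uint8)); m=l==1+np.argmax(s[1:,4])
P=W[m]; print(m.sum(),rect(P[:,:2]),P.mean(0)); cv2.imwrite('m1.png',m*255)
plan(.5395,.2724,.2,176.4)
E
```

```text
32045 (array([0.55113483, 0.03472838]), array([234.05189514, 185.21504211]), 74.64619445800781) [0.54350629 0.0341972  0.03774219][ WARN:0@0.881] global loadsave.cpp:1063 imwrite_ Unsupported depth image for selected encoder is fallbacked to CV_8U.
Traceback (most recent call last):
  File "h.py", line 20, in plan
    print('t',round(s['t'],2),'pose',s['tool_pos'].round(4),'yaw',yw.round(1),'| dp cm',d.round(2),'turn',round(-((yaw-yw+180)%360-180),1),'w',s['gripper_width'].round(4))
                                                                                                                                               ^^^^^^^^^^^^^^^^^^^^^^^^
AttributeError: 'float' object has no attribute 'round'
```

View pics/w1.png

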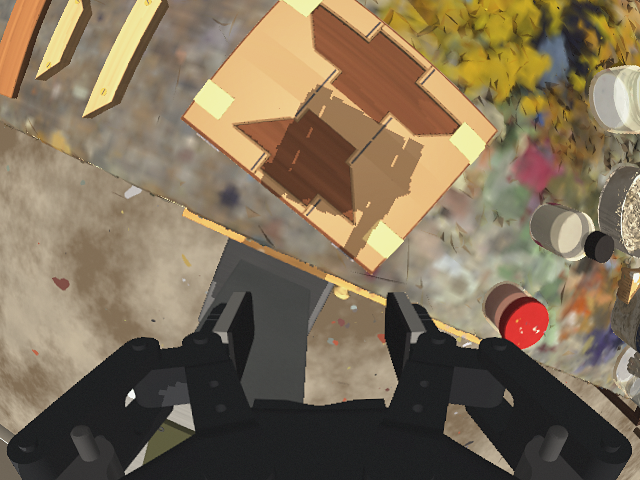

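Wrist view: the template lies at about (340,130), both cut-outs visible: long at (385,75), short at (300,165), with the top corner slightly cropped. I'll fit the template model to the height maps of both cameras.

```bash
sed -i "s/s\['gripper_width'\].round(4)/round(float(s['gripper_width']),4)/; s/yw.round(1)/round(yw,1)/; s/yw=np.degrees(s\['ee_rot'\]\[2\])/yw=float(np.degrees(s['ee_rot'][2]))/" h.py
cat > fit.py <<'E'
from h import *
from scipy.optimize import minimize
from matplotlib import path as _ if False else None
E
cat > fit.py <<'E'
from h import *
from scipy.optimize import minimize
def top_model(q):
    "q (N,2) mm in template frame -> True where the template's top face is"
    x,y=q[:,0],q[:,1]; inside=(abs(x)<92)&(abs(y)<116)
    for s,half in((1,73),(-1,47)):
        u=s*x-50; c=(abs(u)<19)&(abs(y)<half+u+4*np.sqrt(2)); n=(abs(u)<35)&(abs(y)<28)
        inside&=~(c|n)
    return inside
def fit(W,x0=(554,34,-15)):
    H=W[...,2]; P=W[np.isfinite(H)&(np.hypot(W[...,0]-.554,W[...,1]-.034)<.16)&(H>-.01)&(H<.06)]
    t=P[:,2]>.034
    def cost(v):
        a=np.radians(v[2]); d=P[:,:2]*1000-v[:2]; q=d@np.array([[np.cos(a),-np.sin(a)],[np.sin(a),np.cos(a)]])
        return np.mean(top_model(q)!=t)
    b=min((minimize(cost,np.add(x0,o),method='Nelder-Mead',options=dict(initial_simplex=np.add(x0,o)+np.array([[0,0,0],[5,0,0],[0,5,0],[0,0,2]]))) for o in((0,0,0),(-4,2,1),(3,-3,-1))),key=lambda r:r.fun)
    return b.x.round(2),b.fun
E
python3 - <<'E'
from fit import *
from bench import vision
z=np.load('w1.npz'); print(fit(wunproj(z,z['d'])))
z=np.load('top0.npz'); print(fit(unproj(vision.camera_params('top'),z['d'])))
plan(.5395,.2724,.2,176.4)
E
```

```text
(array([551.19,  34.73, -15.22]), np.float64(0.01196974866370977))
(array([553.98,  34.99, -15.18]), np.float64(0.01932536893886156))
t 1.65 pose [0.4571 0.0122 0.2308] yaw 24.9 | dp cm [ 18.42 -20.14   3.07] turn -151.5 w 0.0552
```

Request:
move_arm(
  dp=[
    [3.07, -3.36, 0.5],
    [3.07, -3.36, 0.5],
    [3.07, -3.36, 0.5],
    [3.07, -3.36, 0.5],
    [3.07, -3.36, 0.5],
    [3.07, -3.36, 0.5],
    [0, 0, 0.4],
    [0, 0, 0.4],
    [0, 0, 0.4],
    [0, 0, 0.4],
    [0, 0, 0.4],
    [0, 0, 0.4],
  ],
  yaw=[0, 0, 0, 0, 0, 0, -8.4, -8.4, -8.4, -8.4, -8.4, -8.4],
  gripper=[5.5, 5.5, 5.5, 5.5, 5.5, 5.5, 5.5, 5.5, 5.5, 5.5, 5.5, 5.5],
)

```text
t: 2.85
tool_pos: [0.5412, 0.2681, 0.1767]
ee_rot: [-3.141, 0.001, 1.312]
force: [-0.1, -0.1, -0.3]
gripper_width: 0.0554
grip_force: 0.0
```

Request:
move_arm(
  dp=[
    [0, 0, 0.4],
    [0, 0, 0.4],
    [0, 0, 0.4],
    [0, 0, 0.4],
    [0, 0, 0.4],
    [0, 0, 0.4],
    [0, 0, 0.4],
    [0, 0, 0.4],
    [0, 0, 0.4],
    [0, 0, 0.4],
    [0, 0, 0.4],
    [0, 0, 0.4],
  ],
  yaw=[-8.4, -8.4, -8.4, -8.4, -8.4, -8.4, -8.4, -8.4, -8.4, -8.4, -8.4, -8.4],
  gripper=[5.5, 5.5, 5.5, 5.5, 5.5, 5.5, 5.5, 5.5, 5.5, 5.5, 5.5, 5.5],
)

```text
t: 4.05
tool_pos: [0.5413, 0.2681, 0.1288]
ee_rot: [-3.141, -0.001, 3.072]
force: [-0.6, 0.5, 0.6]
gripper_width: 0.0551
grip_force: 0.0
```

Request:
move_arm(
  dp=[
    [0, 0, 0],
  ],
  yaw=[0],
  gripper=[5.5],
)

```text
t: 4.15
tool_pos: [0.5408, 0.2681, 0.1282]
ee_rot: [-3.14, -0.002, 3.065]
force: [-0.2, 0.2, 0.5]
gripper_width: 0.055
grip_force: 0.0
```

```bash
python3 - <<'E'
from h import *
from bench import r,vision
p=vision.camera_params('wrist'); im,d=vision.get_image('wrist'); cv2.imwrite('pics/w2.png',im[:,:,::-1])
W=wunproj(p,d); H=W[...,2]
for n,x,y in(('long',.5395,.2724),('short',.5353,.3659)):
    m=(H>.019)&(H<.029)&(abs(W[...,0]-x)<.11)&(abs(W[...,1]-y)<.04)
    k,l,s,_=cv2.connectedComponentsWithStats(m.astype(np.uint8)); m=l==1+np.argmax(s[1:,4])
    print(n,m.sum(),rect(W[m][:,:2]))
plan(.5395,.2724,.007,176.4)
E
```

```text
long 8679 (array([0.53704352, 0.27216116]), array([173.37724304,  30.61987305]), -3.7728195190429688)
short 5164 (array([0.53197137, 0.36581985]), array([121.32434845,  31.09115982]), -2.70111083984375)
t 4.2 pose [0.541  0.2684 0.1287] yaw 175.5 | dp cm [ 0.16  0.4  12.17] turn -0.9 w 0.0551
```

View pics/w2.png

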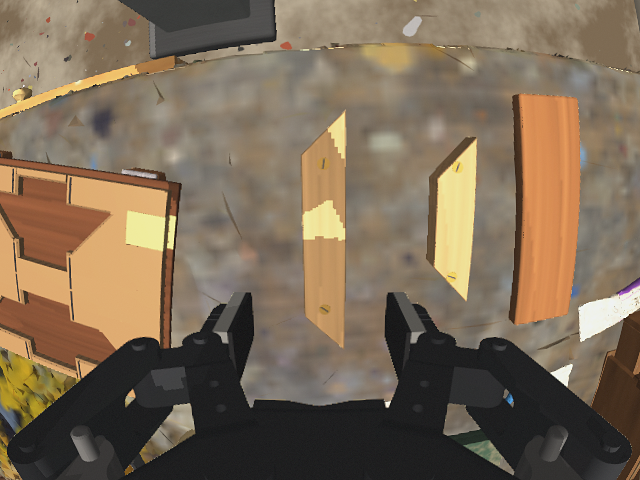

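Wrist view: long rail between the fingers (323,230), short rail (455,220), board (547,208). Both views confirm that the top camera reads about 2.5 mm too far in x, so I'll use the wrist figures.

Request:
move_arm(
  dp=[
    [0.43, 0.36, 2],
    [0, 0, 3],
    [0, 0, 3],
    [0, 0, 2.5],
    [0, 0, 1],
    [0, 0, 0.65],
    [0, 0, 0],
    [0, 0, 0],
    [0, 0, 0],
    [0, 0, 0],
    [0, 0, 0],
    [0, 0, 0],
  ],
  yaw=[-0.8, 0, 0, 0, 0, 0, 0, 0, 0, 0, 0, 0],
  gripper=[5.5, 5.5, 5.5, 5.5, 5.5, 5.5, 5.5, 2.5, 2.5, 2.5, 2.5, 2.5],
)

```text
t: 5.4
tool_pos: [0.5383, 0.2745, 0.0098]
ee_rot: [3.14, 0.003, 3.082]
force: [-1.2, 0.1, 6.0]
gripper_width: 0.0285
grip_force: 62.2
```

Request:
move_arm(
  dp=[
    [0, 0, 0],
    [0, 0, -1],
    [0, 0, -2],
    [0, 0, -3],
    [0, 0, -3],
    [0, 0, -3],
    [0, 0, 0],
  ],
  yaw=[0, 0, 0, 0, 0, 0, 0],
  gripper=[2.5, 2.5, 2.5, 2.5, 2.5, 2.5, 2.5],
)

```text
t: 6.1
tool_pos: [0.5397, 0.2751, 0.1338]
ee_rot: [3.137, 0.009, 3.082]
force: [0.7, 1.0, -0.4]
gripper_width: 0.0282
grip_force: 61.5
```

```bash
python3 - <<'E'
from h import *
a=np.radians(-15.2); c=np.array([.5512,.0347]); u=np.array([np.cos(a),np.sin(a)])
print('long',c+.05*u,'short',c-.05*u)
plan(*(c+.05*u),.127,176.2-101.4)
E
```

```text
long [0.59945082 0.02159054] short [0.50294918 0.04780946]
t 6.1 pose [0.5397 0.2751 0.1338] yaw 176.6 | dp cm [ -7.47 -24.95   0.64] turn 101.8 w 0.0282
```

Request:
move_arm(
  dp=[
    [-1.24, -4.16, 0],
    [-1.24, -4.16, 0],
    [-1.24, -4.16, 0],
    [-1.24, -4.16, 0],
    [-1.24, -4.16, 0],
    [-1.24, -4.16, 0],
  ],
  yaw=[0, 0, 0, 0, 0, 0],
  gripper=[2.5, 2.5, 2.5, 2.5, 2.5, 2.5],
)

```text
t: 6.7
tool_pos: [0.5954, 0.0186, 0.1266]
ee_rot: [3.141, -0.002, 3.082]
force: [0.6, 1.2, -1.2]
gripper_width: 0.0283
grip_force: 61.5
```

Request:
move_arm(
  dp=[
    [0, 0, 0],
    [0, 0, 0],
    [0, 0, 0],
    [0, 0, 0],
    [0, 0, 0],
    [0, 0, 0],
    [0, 0, 0],
    [0, 0, 0],
    [0, 0, 0],
    [0, 0, 0],
    [0, 0, 0],
    [0, 0, 0],
  ],
  yaw=[8.5, 8.5, 8.5, 8.5, 8.5, 8.5, 8.5, 8.5, 8.5, 8.5, 8.5, 8.5],
  gripper=[2.5, 2.5, 2.5, 2.5, 2.5, 2.5, 2.5, 2.5, 2.5, 2.5, 2.5, 2.5],
)

```text
t: 7.9
tool_pos: [0.5952, 0.0203, 0.1264]
ee_rot: [-3.139, 0.0, 1.295]
force: [0.4, -0.0, 0.3]
gripper_width: 0.0284
grip_force: 61.5
```

Request:
move_arm(
  dp=[
    [0, 0, 0],
    [0, 0, 0],
  ],
  yaw=[0, 0],
  gripper=[2.5, 2.5],
)

```text
t: 8.1
tool_pos: [0.5956, 0.0203, 0.1269]
ee_rot: [-3.14, 0.0, 1.305]
force: [-0.3, -0.1, -1.0]
gripper_width: 0.0284
grip_force: 61.5
```

```bash
python3 - <<'E'
from h import *
from bench import r,vision
p=vision.camera_params('wrist'); im,d=vision.get_image('wrist'); cv2.imwrite('pics/w3.png',im[:,:,::-1]); np.savez('w3.npz',im=im,d=d,**p)
W=wunproj(p,d); H=W[...,2]; q=W[...,:2]-r.read_state()['tool_pos'][:2]
m=(H>.128)&(H<.165)&(np.hypot(q[...,0],q[...,1])<.12)
k,l,s,cc=cv2.connectedComponentsWithStats(m.astype(np.uint8))
for i in range(1,k):
    if s[i,4]>400: P=W[l==i]; print(s[i],P[:,2].min().round(4),np.median(P[:,2]).round(4),rect(P[:,:2]))
plan(.5994,.0216,.037,74.8)
E
```

```text
[  238    86   163   319 25391] 0.1297 0.1422 (array([0.5987326 , 0.04293074]), array([124.7308197 ,  55.38851547]), 84.10346984863281)
t 8.15 pose [0.5957 0.0203 0.1271] yaw 74.7 | dp cm [0.23 0.33 9.01] turn -0.1 w 0.0284
```

View pics/w3.png

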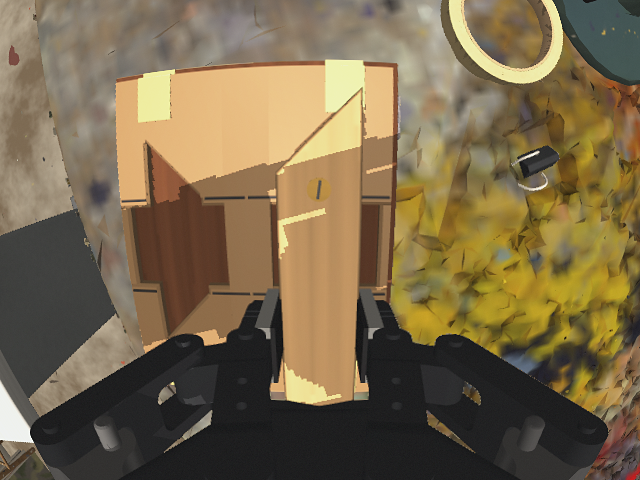

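Wrist view: the rail is held level over the template. Its far tips are at (361,88) and (279,172), from which I can get its offset in the hand.

```bash
python3 - <<'E'
from fit import *
z=np.load('w3.npz'); W=wunproj(z,z['d']); H=W[...,2]
m=(H>.136)&(H<.15); m[260:]=False
k,l,s,_=cv2.connectedComponentsWithStats(m.astype(np.uint8)); m=l==1+np.argmax(s[1:,4])
P=W[m]; print(m.sum(),P[:,2].min(),P[:,2].max())
hull=cv2.convexHull((P[:,:2]*1000).astype(np.float32)); 
ap=cv2.approxPolyDP(hull,3,True)[:,0]; print(ap)
# mid-line of width and edge direction
from numpy.linalg import norm
c,sz,a=rect(P[:,:2]); 
t=np.radians(75); ax=np.array([np.cos(t),np.sin(t)]); pe=np.array([ax[1],-ax[0]])
for lo in np.arange(.04,.10,.01):
    s_=(P[:,:2]-[.5957,.0203])@ax; w=(P[:,:2]-[.5957,.0203])@pe; k=(s_>lo)&(s_<lo+.003)
    if k.any(): print(round(lo,3),w[k].min().round(4),w[k].max().round(4))
print('max along',s_.max())
E
```

```text
11206 0.13948388008712828 0.1451016923411212
[[632.6873   102.12108 ]
 [595.87024   80.96186 ]
 [588.3913    50.531334]
 [616.8821    42.80859 ]]
0.04 -0.0152 0.0146
0.05 -0.0153 0.0148
0.06 -0.0139 0.0143
0.07 -0.0039 0.0146
0.08 0.0063 0.0146
max along 0.08860611431321254
```

Request:
move_arm(
  dp=[
    [0.23, 0.33, 0],
    [0, 0, 2],
    [0, 0, 2],
    [0, 0, 1.5],
    [0, 0, 0.5],
    [0, 0, 0],
  ],
  yaw=[0, 0, 0, 0, 0, 0],
  gripper=[2.5, 2.5, 2.5, 2.5, 2.5, 2.5],
)

```text
t: 8.75
tool_pos: [0.5995, 0.0217, 0.0668]
ee_rot: [-3.14, 0.0, 1.302]
force: [0.8, -0.2, -0.7]
gripper_width: 0.0287
grip_force: 61.5
```

```bash
python3 - <<'E'
from h import *
from bench import r,vision
plan(.5994,.0216,.039,74.8)
im,d=vision.get_image('wrist'); cv2.imwrite('pics/w4.png',im[:,:,::-1])
E
```

```text
t 8.75 pose [0.5995 0.0217 0.0668] yaw 74.6 | dp cm [-0.01  0.    2.78] turn -0.2 w 0.0287
```

View pics/w4.png

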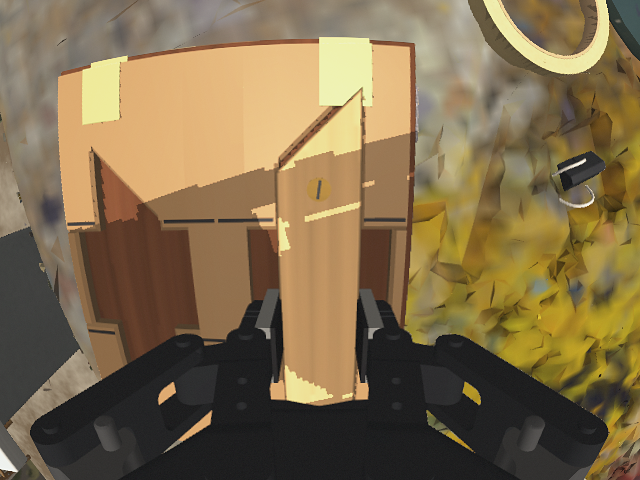

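The rail lines up with its cut-out (tip at (361,88)). Lowering it now.

Request:
move_arm(
  dp=[
    [0, 0, 0.9],
    [0, 0, 0.9],
    [0, 0, 0.6],
    [0, 0, 0.4],
    [0, 0, 0.1],
    [0, 0, 0],
  ],
  yaw=[0, 0, 0, 0, 0, 0],
  gripper=[2.5, 2.5, 2.5, 2.5, 2.5, 2.5],
)

```text
t: 9.4
tool_pos: [0.6001, 0.0216, 0.0388]
ee_rot: [-3.142, 0.0, 1.301]
force: [-1.2, -0.8, -1.0]
gripper_width: 0.0287
grip_force: 61.5
```

Request:
move_arm(
  dp=[
    [0, 0, 0],
    [0, 0, 0],
    [0, 0, 0],
    [0, 0, -1],
    [0, 0, -3],
    [0, 0, -4],
    [0, 0, -4],
    [0, 0, 0],
    [0, 0, 0],
  ],
  yaw=[0, 0, 0, 0, 0, 0, 0, 0, 0],
  gripper=[4.5, 4.5, 4.5, 4.5, 5.5, 5.5, 5.5, 5.5, 5.5],
)

```text
t: 10.3
tool_pos: [0.6011, 0.0216, 0.1614]
ee_rot: [3.137, -0.001, 1.302]
force: [-0.1, -0.3, 0.0]
gripper_width: 0.055
grip_force: 0.0
```

```bash
cat > look.py <<'E'
from h import *
from bench import r,vision
import sys
def look(name,lo,hi,x,y,rad=.12):
    p=vision.camera_params('wrist'); im,d=vision.get_image('wrist'); cv2.imwrite(f'pics/{name}.png',im[:,:,::-1]); np.savez(name+'.npz',im=im,d=d,**p)
    W=wunproj(p,d); H=W[...,2]; m=(H>lo)&(H<hi)&(np.hypot(W[...,0]-x,W[...,1]-y)<rad)
    k,l,s,_=cv2.connectedComponentsWithStats(m.astype(np.uint8))
    for i in range(1,k):
        if s[i,4]>500: P=W[l==i]; print(s[i],'z',np.percentile(P[:,2],[3,50,97]).round(4),rect(P[:,:2]))
E
python3 - <<'E'
from look import *
look('w5',.046,.06,.5994,.0216)
plan(.532,.3658,.12,-2.7)
E
```

```text
[ 295  115   45  236 8347] z [0.0524 0.0538 0.055 ] (array([0.59986255, 0.02216838]), array([175.6631012 ,  30.17736053]), 74.70795440673828)
t 10.35 pose [0.5999 0.0216 0.1592] yaw 74.6 | dp cm [ 31.37 -15.7    3.92] turn 77.3 w 0.0549
```

View pics/w5.png

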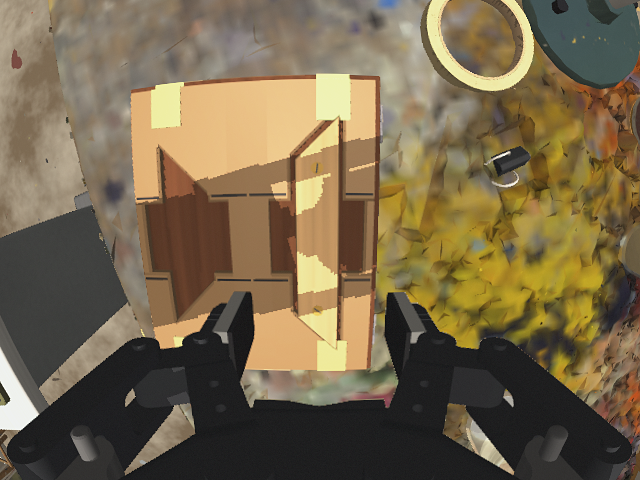

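The long rail is seated: top at z 53.8 mm, 0.8 mm from the centre. Next the short rail.

Request:
move_arm(
  dp=[
    [3.92, -1.96, 0.3],
    [3.92, -1.96, 0.3],
    [3.92, -1.96, 0.3],
    [3.92, -1.96, 0.3],
    [3.92, -1.96, 0.3],
    [3.92, -1.96, 0.3],
    [3.92, -1.96, 0.3],
    [3.92, -1.96, 0.3],
  ],
  yaw=[0, 0, 0, 0, 0, 0, 0, 0],
  gripper=[5.5, 5.5, 5.5, 5.5, 5.5, 5.5, 5.5, 5.5],
)

```text
t: 11.15
tool_pos: [0.5305, 0.3666, 0.1323]
ee_rot: [-3.139, 0.003, 1.302]
force: [0.2, -0.6, 0.3]
gripper_width: 0.0547
grip_force: 0.0
```

Request:
move_arm(
  dp=[
    [0, 0, 0],
    [0, 0, 0],
    [0, 0, 0],
    [0, 0, 0],
    [0, 0, 0],
    [0, 0, 0],
    [0, 0, 0],
    [0, 0, 0],
    [0, 0, 0],
    [0, 0, 0],
    [0, 0, 0],
  ],
  yaw=[8.5, 8.5, 8.5, 8.5, 8.5, 8.5, 8.5, 8.5, 8.5, 0.8, 0],
  gripper=[5.5, 5.5, 5.5, 5.5, 5.5, 5.5, 5.5, 5.5, 5.5, 5.5, 5.5],
)

```text
t: 12.25
tool_pos: [0.5315, 0.3651, 0.1331]
ee_rot: [3.14, 0.002, -0.045]
force: [-0.1, -0.1, -0.3]
gripper_width: 0.0549
grip_force: 0.0
```

```bash
python3 - <<'E'
from look import *
look('w6',.018,.03,.532,.3658,.075)
look('w6b',.011,.02,.53,.456,.11)
plan(.532,.3658,.01,-2.7)
E
```

```text
[ 296  150   46  169 5547] z [0.0235 0.0249 0.0262] (array([0.53298724, 0.36578851]), array([123.27319336,  30.63041115]), -2.7375411987304688)
[  148   111    97   228 14874] z [0.0153 0.0169 0.0181] (array([0.53934418, 0.45670099]), array([176.16111755,  60.85264206]), 1.294922113418579)
t 12.35 pose [0.5319 0.3653 0.1339] yaw -2.6 | dp cm [ 0.03 -0.06 12.39] turn 0.1 w 0.0549
```

Request:
move_arm(
  dp=[
    [0.11, -0.05, 2],
    [0, 0, 3],
    [0, 0, 3],
    [0, 0, 2.5],
    [0, 0, 1.4],
    [0, 0, 0.5],
    [0, 0, 0],
    [0, 0, 0],
    [0, 0, 0],
    [0, 0, 0],
    [0, 0, 0],
    [0, 0, 0],
  ],
  yaw=[0, 0, 0, 0, 0, 0, 0, 0, 0, 0, 0, 0],
  gripper=[5.5, 5.5, 5.5, 5.5, 5.5, 5.5, 5.5, 2.5, 2.5, 2.5, 2.5, 2.5],
)

```text
t: 13.55
tool_pos: [0.5349, 0.3669, 0.0131]
ee_rot: [-3.14, -0.003, -0.048]
force: [0.4, 0.0, 7.4]
gripper_width: 0.0278
grip_force: 62.4
```

Request:
move_arm(
  dp=[
    [0, 0, 0],
    [0, 0, -1],
    [0, 0, -2],
    [0, 0, -3],
    [0, 0, -3],
    [0, 0, -3],
    [0, 0, 0],
  ],
  yaw=[0, 0, 0, 0, 0, 0, 0],
  gripper=[2.5, 2.5, 2.5, 2.5, 2.5, 2.5, 2.5],
)

```text
t: 14.25
tool_pos: [0.5361, 0.3676, 0.1371]
ee_rot: [-3.136, -0.008, -0.048]
force: [0.4, 0.3, -0.7]
gripper_width: 0.0284
grip_force: 61.7
```

```bash
python3 -c "
from h import *
plan(.5030,.0478,.13,74.8)"
```

```text
t 14.25 pose [0.5361 0.3676 0.1371] yaw -2.7 | dp cm [-1.79 32.11  0.53] turn -77.5 w 0.0284
```

Request:
move_arm(
  dp=[
    [-0.22, 4.01, 0],
    [-0.22, 4.01, 0],
    [-0.22, 4.01, 0],
    [-0.22, 4.01, 0],
    [-0.22, 4.01, 0],
    [-0.22, 4.01, 0],
    [-0.22, 4.01, 0],
    [-0.22, 4.01, 0],
    [0, 0, 0],
  ],
  yaw=[0, 0, 0, 0, 0, 0, 0, 0, 0],
  gripper=[2.5, 2.5, 2.5, 2.5, 2.5, 2.5, 2.5, 2.5, 2.5],
)

```text
t: 15.15
tool_pos: [0.4992, 0.0429, 0.1296]
ee_rot: [3.14, 0.002, -0.053]
force: [0.0, 0.0, 0.3]
gripper_width: 0.028
grip_force: 61.7
```

Request:
move_arm(
  dp=[
    [0, 0, 0],
    [0, 0, 0],
    [0, 0, 0],
    [0, 0, 0],
    [0, 0, 0],
    [0, 0, 0],
    [0, 0, 0],
    [0, 0, 0],
    [0, 0, 0],
    [0, 0, 0],
    [0, 0, 0],
    [0, 0, 0],
  ],
  yaw=[-8.5, -8.5, -8.5, -8.5, -8.5, -8.5, -8.5, -8.5, -8.5, -1, 0, 0],
  gripper=[2.5, 2.5, 2.5, 2.5, 2.5, 2.5, 2.5, 2.5, 2.5, 2.5, 2.5, 2.5],
)

```text
t: 16.35
tool_pos: [0.5003, 0.0467, 0.1304]
ee_rot: [-3.141, 0.0, 1.303]
force: [-0.4, -0.4, -0.6]
gripper_width: 0.0282
grip_force: 61.7
```

```bash
python3 - <<'E'
from look import *
look('w7',.134,.15,.503,.0478,.11)
s=r.read_state()['tool_pos']; z=np.load('w7.npz'); W=wunproj(z,z['d']); H=W[...,2]
m=(H>.13)&(H<.15); m[270:]=False; k,l,st,_=cv2.connectedComponentsWithStats(m.astype(np.uint8)); m=l==1+np.argmax(st[1:,4]); P=W[m]
t=np.radians(74.8); ax=np.array([np.cos(t),np.sin(t)]); pe=np.array([ax[1],-ax[0]]); q=P[:,:2]-s[:2]; a=q@ax; w=q@pe
print('z',np.median(P[:,2]),'tip',a.max())
for lo in np.arange(.02,.06,.01):
    k=(a>lo)&(a<lo+.003); print(lo.round(2),w[k].min().round(4) if k.any() else 0,w[k].max().round(4) if k.any() else 0)
plan(.5030,.0478,.0427,74.8)
E
```

```text
[  245   165   149   240 16000] z [0.1403 0.1424 0.1453] (array([0.50179309, 0.0535312 ]), array([97.61086273, 54.37625122]), 61.22065353393555)
z 0.1421917323646207 tip 0.060926745979633705
0.02 -0.0155 0.0143
0.03 -0.0156 0.0142
0.04 -0.0157 0.0053
0.05 -0.0158 -0.0047
t 16.4 pose [0.5004 0.0466 0.1306] yaw 74.7 | dp cm [0.18 0.23 8.79] turn -0.1 w 0.0283
```

View pics/w7.png

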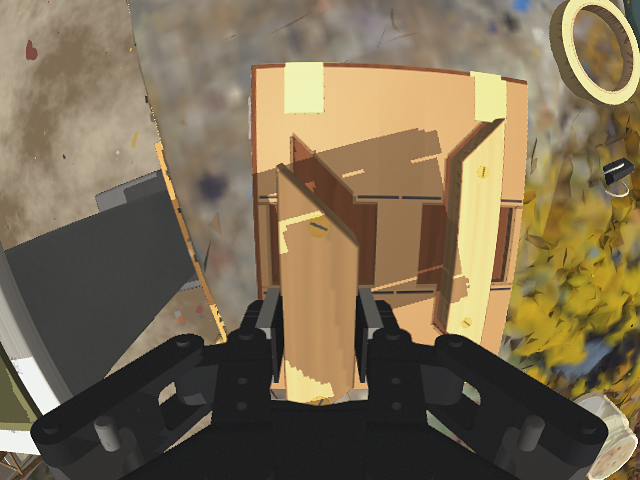

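Short rail held level over its cut-out (far tip at (281,165)), 1 mm off along its length; correcting and lowering.

Request:
move_arm(
  dp=[
    [0.28, 0.27, 0],
    [0, 0, 2],
    [0, 0, 2],
    [0, 0, 1.7],
    [0, 0, 1],
    [0, 0, 0.8],
    [0, 0, 0.7],
    [0, 0, 0.4],
    [0, 0, 0.15],
    [0, 0, 0],
  ],
  yaw=[0, 0, 0, 0, 0, 0, 0, 0, 0, 0],
  gripper=[2.5, 2.5, 2.5, 2.5, 2.5, 2.5, 2.5, 2.5, 2.5, 2.5],
)

```text
t: 17.4
tool_pos: [0.5041, 0.0484, 0.0436]
ee_rot: [3.141, -0.0, 1.305]
force: [-0.5, 0.1, -0.8]
gripper_width: 0.0282
grip_force: 61.7
```

Request:
move_arm(
  dp=[
    [0, 0, 0.05],
    [0, 0, 0],
    [0, 0, 0],
    [0, 0, 0],
    [0, 0, -1],
    [0, 0, -3],
    [0, 0, -4],
    [0, 0, -4],
    [0, 0, 0],
    [0, 0, 0],
  ],
  yaw=[0, 0, 0, 0, 0, 0, 0, 0, 0, 0],
  gripper=[2.5, 4.5, 4.5, 4.5, 4.5, 8, 8, 8, 8, 8],
)

```text
t: 18.4
tool_pos: [0.5049, 0.0484, 0.1651]
ee_rot: [3.138, -0.001, 1.305]
force: [-0.6, -1.2, -0.3]
gripper_width: 0.0798
grip_force: 0.0
```

```bash
python3 - <<'E'
from look import *
look('w8',.046,.06,.5512,.0347,.14)
plan(.5315,.4563,.13,1.2)
E
```

```text
[ 425  124   53  190 6456] z [0.0485 0.0537 0.055 ] (array([0.60343237, 0.03594112]), array([147.40345764,  31.71776009]), 75.01055908203125)
[ 294  156   45  166 5349] z [0.0523 0.0537 0.055 ] (array([0.5035433 , 0.04762823]), array([123.15080261,  29.83215523]), 75.61163330078125)
t 18.45 pose [0.5038 0.0485 0.1632] yaw 74.8 | dp cm [40.08 -8.04  3.32] turn 73.6 w 0.0801
```

Request:
move_arm(
  dp=[
    [4, -0.8, 0.2],
    [4, -0.8, 0.2],
    [4, -0.8, 0.2],
    [4, -0.8, 0.2],
    [4, -0.8, 0.2],
    [4, -0.8, 0.2],
    [4, -0.8, 0.2],
    [4, -0.8, 0.2],
    [4, -0.8, 0.2],
    [4, -0.8, 0.2],
  ],
  yaw=[0, 0, 0, 0, 0, 0, 0, 0, 0, 0],
  gripper=[8, 8, 8, 8, 8, 8, 8, 8, 8, 8],
)

```text
t: 19.45
tool_pos: [0.5305, 0.4563, 0.1399]
ee_rot: [-3.139, 0.004, 1.305]
force: [-0.0, -0.6, 0.6]
gripper_width: 0.0798
grip_force: 0.0
```

Request:
move_arm(
  dp=[
    [0, 0, 0],
    [0, 0, 0],
    [0, 0, 0],
    [0, 0, 0],
    [0, 0, 0],
    [0, 0, 0],
    [0, 0, 0],
    [0, 0, 0],
    [0, 0, 0],
    [0, 0, 0],
    [0, 0, 0],
  ],
  yaw=[8.5, 8.5, 8.5, 8.5, 8.5, 8.5, 8.5, 8.5, 5.6, 0, 0],
  gripper=[8, 8, 8, 8, 8, 8, 8, 8, 8, 8, 8],
)

```text
t: 20.55
tool_pos: [0.531, 0.4549, 0.141]
ee_rot: [3.14, 0.002, 0.022]
force: [0.6, 0.4, 0.0]
gripper_width: 0.0802
grip_force: 0.0
```

```bash
python3 - <<'E'
from look import *
look('w9',.011,.021,.532,.456,.11)
plan(.5315,.4563,.008,1.2)
E
```

```text
[  275   104    85   241 19066] z [0.0155 0.0169 0.0182] (array([0.53256427, 0.45691943]), array([189.4697876 ,  60.66549683]), 1.198433518409729)
t 20.6 pose [0.5312 0.455  0.1414] yaw 1.3 | dp cm [ 0.06 -0.14 13.34] turn 0.1 w 0.0799
```

View pics/w9.png

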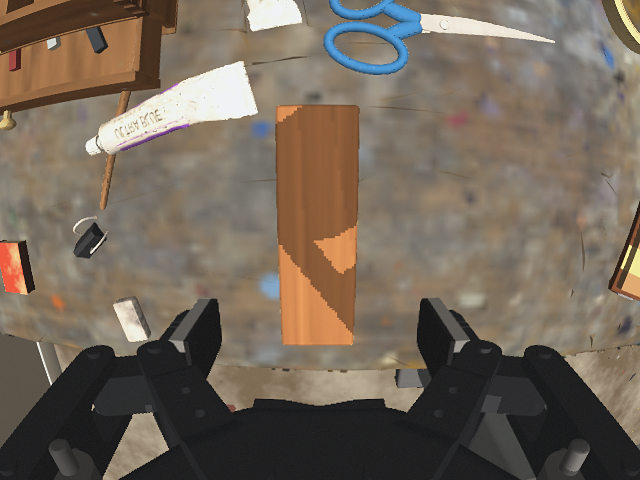

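Request:
move_arm(
  dp=[
    [0.13, -0.19, 3],
    [0, 0, 3],
    [0, 0, 3],
    [0, 0, 2.5],
    [0, 0, 1.5],
    [0, 0, 0.6],
    [0, 0, 0.4],
    [0, 0, 0],
    [0, 0, 0],
  ],
  yaw=[0, 0, 0, 0, 0, 0, 0, 0, 0],
  gripper=[8, 8, 8, 8, 8, 8, 8, 8, 8],
)

```text
t: 21.5
tool_pos: [0.534, 0.458, 0.0045]
ee_rot: [-3.14, -0.002, 0.021]
force: [-0.1, 0.4, -0.2]
gripper_width: 0.0798
grip_force: 0.0
```

Request:
move_arm(
  dp=[
    [0, 0, 0],
    [0, 0, 0],
    [0, 0, 0],
    [0, 0, 0],
    [0, 0, 0],
  ],
  yaw=[0, 0, 0, 0, 0],
  gripper=[5, 5, 5, 5, 5],
)

```text
t: 22.0
tool_pos: [0.5341, 0.4581, 0.0047]
ee_rot: [-3.14, -0.002, 0.02]
force: [0.2, -0.7, 6.3]
gripper_width: 0.0579
grip_force: 65.5
```

Request:
move_arm(
  dp=[
    [0, 0, -0.5],
    [0, 0, -1.5],
    [0, 0, -3],
    [0, 0, -4],
    [0, 0, -4],
    [0, 0, 0],
    [0, 0, 0],
  ],
  yaw=[0, 0, 0, 0, 0, 0, 0],
  gripper=[5, 5, 5, 5, 5, 5, 5],
)

```text
t: 22.7
tool_pos: [0.5336, 0.4578, 0.135]
ee_rot: [-3.14, -0.002, 0.02]
force: [-0.3, 0.4, -1.5]
gripper_width: 0.0581
grip_force: 64.7
```

```bash
python3 - <<'E'
from look import *
s=r.read_state()['tool_pos']
look('w10',s[2]+.004,s[2]+.03,s[0],s[1],.13)
plan(.5512,.0347,.13,-15.2)
E
```

```text
[  200    73   240   332 53400] z [0.146  0.1473 0.153 ] (array([0.55880048, 0.4583053 ]), array([137.11485291,  85.83669281]), -0.5034255981445312)
t 22.75 pose [0.5326 0.457  0.1326] yaw 1.2 | dp cm [ 1.   42.26  0.28] turn 16.4 w 0.058
```

Request:
move_arm(
  dp=[
    [0.1, 4.22, -0.2],
    [0.1, 4.22, -0.2],
    [0.1, 4.22, -0.2],
    [0.1, 4.22, 0],
    [0.1, 4.22, 0],
    [0.1, 4.22, 0],
    [0.1, 4.22, 0],
    [0.1, 4.22, 0],
    [0.1, 4.22, 0],
    [0.1, 4.22, 0],
  ],
  yaw=[0, 0, 0, 0, 0, 0, 0, 0, 0, 0],
  gripper=[5, 5, 5, 5, 5, 5, 5, 5, 5, 5],
)

```text
t: 23.75
tool_pos: [0.5496, 0.034, 0.1361]
ee_rot: [-3.141, 0.005, 0.02]
force: [0.1, 0.5, -1.6]
gripper_width: 0.0577
grip_force: 64.8
```

Request:
move_arm(
  dp=[
    [0, 0, 0],
    [0, 0, 0],
    [0, 0, 0],
    [0, 0, 0],
  ],
  yaw=[8.2, 8.2, 0, 0],
  gripper=[5, 5, 5, 5],
)

```text
t: 24.15
tool_pos: [0.5505, 0.0357, 0.137]
ee_rot: [3.141, 0.003, -0.263]
force: [-0.4, -0.4, -1.1]
gripper_width: 0.0584
grip_force: 64.9
```

```bash
python3 - <<'E'
from look import *
s=r.read_state()['tool_pos']
look('w11',s[2]+.004,s[2]+.03,s[0],s[1],.13)
z=np.load('w11.npz'); W=wunproj(z,z['d']); H=W[...,2]
m=(H>s[2]+.002)&(H<s[2]+.03); m[240:]=False; k,l,st,_=cv2.connectedComponentsWithStats(m.astype(np.uint8)); m=l==1+np.argmax(st[1:,4]); P=W[m]
t=np.radians(-15.2); ax=np.array([np.cos(t),np.sin(t)]); pe=np.array([-ax[1],ax[0]]); q=P[:,:2]-s[:2]; a=q@ax; w=q@pe
print('z',np.percentile(P[:,2],[3,50,97]),'tip',np.percentile(a,99.8),a.max())
for lo in np.arange(.04,.10,.01):
    k=(a>lo)&(a<lo+.003); 
    if k.any(): print(lo.round(2),w[k].min().round(4),w[k].max().round(4),np.median(P[k,2]).round(4))
plan(.5512,.0347,.0585,-15.2)
E
```

```text
[  198    73   241   332 53436] z [0.1477 0.1491 0.1551] (array([0.57499054, 0.02879197]), array([137.14176941,  85.89068604]), -17.65467071533203)
z [0.14754822 0.14890422 0.15012576] tip 0.09282372726564404 0.09323497289853473
0.04 -0.0294 0.0309 0.149
0.05 -0.0287 0.0309 0.1489
0.06 -0.0291 0.0311 0.1489
0.07 -0.0289 0.0311 0.1489
0.08 -0.029 0.031 0.1489
0.09 -0.0287 0.0312 0.1483
t 24.2 pose [0.5507 0.0359 0.1374] yaw -15.1 | dp cm [0.1  0.1  7.89] turn 0.1 w 0.0578
```

View pics/w11.png

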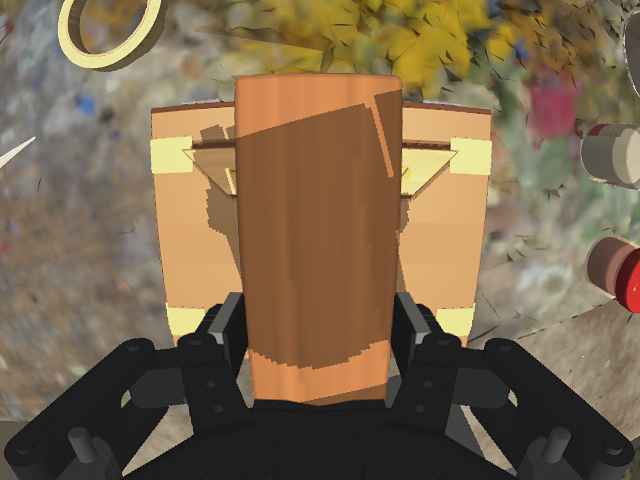

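The board is held level, centred over the rails to 2 mm (far end row 75). Lowering with a small correction.

Request:
move_arm(
  dp=[
    [0.3, 0.2, 0],
    [0, 0, 2],
    [0, 0, 2],
    [0, 0, 1.5],
    [0, 0, 1],
    [0, 0, 0.7],
    [0, 0, 0.4],
    [0, 0, 0.15],
    [0, 0, 0],
  ],
  yaw=[0, 0, 0, 0, 0, 0, 0, 0, 0],
  gripper=[5, 5, 5, 5, 5, 5, 5, 5, 5],
)

```text
t: 25.1
tool_pos: [0.5544, 0.0329, 0.0617]
ee_rot: [-3.141, -0.001, -0.266]
force: [0.5, 0.3, -1.6]
gripper_width: 0.058
grip_force: 64.9
```

Request:
move_arm(
  dp=[
    [0, 0, 0.15],
    [0, 0, 0.15],
    [0, 0, 0],
  ],
  yaw=[0, 0, 0],
  gripper=[5, 5, 5],
)

```text
t: 25.4
tool_pos: [0.554, 0.0329, 0.0584]
ee_rot: [-3.142, -0.0, -0.266]
force: [-0.5, 0.3, -0.8]
gripper_width: 0.0582
grip_force: 64.9
```

Request:
move_arm(
  dp=[
    [0, 0, 0.1],
    [0, 0, 0],
    [0, 0, 0],
    [0, 0, 0],
    [0, 0, 0],
    [0, 0, -1],
    [0, 0, -3],
    [0, 0, -4],
    [0, 0, -4],
    [0, 0, -3],
    [0, 0, 0],
  ],
  yaw=[0, 0, 0, 0, 0, 0, 0, 0, 0, 0, 0],
  gripper=[5, 7, 7, 7, 7, 8.5, 8.5, 8.5, 8.5, 8.5, 8.5],
)

```text
t: 26.5
tool_pos: [0.5573, 0.0328, 0.2148]
ee_rot: [-3.139, -0.012, -0.266]
force: [0.6, 0.2, 0.6]
gripper_width: 0.085
grip_force: 0.0
```

```bash
python3 - <<'E'
from look import *
look('w12',.06,.08,.5535,.033,.13)
look('w12b',.046,.058,.5535,.033,.14)
plan(.4542,-.2245,.2,-15.2)
E
```

```text
[  281   117    79   225 16404] z [0.0683 0.0697 0.071 ] (array([0.55266388, 0.03388466]), array([190.28895569,  60.71575928]), -14.977653503417969)
[ 213  154   69   37 1850] z [0.0522 0.0537 0.055 ] (array([0.61584839, 0.07872513]), array([56.96004486, 29.51425743]), 74.7704086303711)
[ 358  154   67   38 1786] z [0.0522 0.0537 0.0551] (array([ 0.58427588, -0.03548009]), array([54.85450745, 30.55789948]), 74.7713851928711)
[251 270  34  35 624] z [0.0488 0.0534 0.0548] (array([0.50708475, 0.08736647]), array([42.05552673, 20.87205696]), -59.386484146118164)
[356 271  34  33 563] z [0.0485 0.0536 0.0551] (array([0.49119675, 0.00200345]), array([30.49786186, 29.25326729]), 76.17738342285156)
t 26.6 pose [0.5545 0.0329 0.2089] yaw -15.2 | dp cm [-2.92 27.47  0.87] turn -0.0 w 0.085
```

View pics/w12.png

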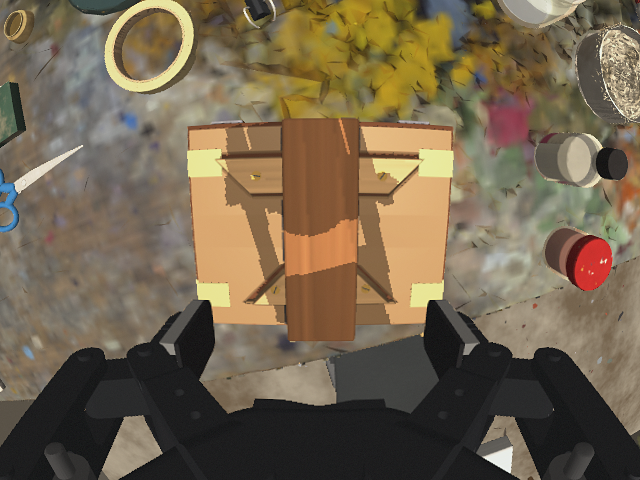

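The board lies level on both rails (z 69.7 top, about 1.7 mm off centre), all in place. Next the jar.

Request:
move_arm(
  dp=[
    [-0.42, 3.92, 0],
    [-0.42, 3.92, 0],
    [-0.42, 3.92, 0],
    [-0.42, 3.92, 0],
    [-0.42, 3.92, 0],
    [-0.42, 3.92, 0],
    [-0.42, 3.92, 0],
    [0, 0, 0],
    [0, 0, 0],
  ],
  yaw=[0, 0, 0, 0, 0, 0, 0, 0, 0],
  gripper=[8.5, 8.5, 8.5, 8.5, 8.5, 8.5, 8.5, 8.5, 8.5],
)

```text
t: 27.5
tool_pos: [0.4525, -0.2241, 0.2056]
ee_rot: [-3.14, 0.003, -0.268]
force: [0.9, -0.2, 0.3]
gripper_width: 0.0851
grip_force: 0.0
```

```bash
python3 - <<'E'
from look import *
look('w13',.06,.08,.4542,-.2245,.05)
look('w13b',.105,.125,.56,-.224,.06)
plan(.4542,-.2245,.03,-15.2)
E
```

```text
[ 286  192   72   72 4089] z [0.067  0.0688 0.0702] (array([ 0.4538764 , -0.22569824]), array([56.21134186, 55.63904572]), -13.734397888183594)
[ 257   67   45   43 1466] z [0.109  0.1134 0.1148] (array([ 0.5596311 , -0.22545187]), array([27.17143631, 26.53808212]), 48.51791763305664)
t 27.6 pose [ 0.4533 -0.2232  0.2062] yaw -15.2 | dp cm [ 0.16  0.12 17.62] turn 0.0 w 0.0853
```

Request:
move_arm(
  dp=[
    [0.12, 0.23, 2],
    [0, 0, 3],
    [0, 0, 3],
    [0, 0, 3],
    [0, 0, 3],
    [0, 0, 2.5],
    [0, 0, 1.3],
    [0, 0, 0.3],
    [0, 0, 0],
  ],
  yaw=[0, 0, 0, 0, 0, 0, 0, 0, 0],
  gripper=[8.5, 8.5, 8.5, 8.5, 8.5, 8.5, 8.5, 8.5, 8.5],
)

```text
t: 28.5
tool_pos: [0.4546, -0.2262, 0.0265]
ee_rot: [-3.142, 0.0, -0.265]
force: [-0.0, -0.3, 0.2]
gripper_width: 0.0851
grip_force: 0.0
```

Request:
move_arm(
  dp=[
    [0, 0, 0],
    [0, 0, 0],
    [0, 0, 0],
    [0, 0, 0],
    [0, 0, 0],
    [0, 0, 0],
  ],
  yaw=[0, 0, 0, 0, 0, 0],
  gripper=[4.5, 4.5, 4.5, 4.5, 4.5, 4.5],
)

```text
t: 29.1
tool_pos: [0.4554, -0.2272, 0.0283]
ee_rot: [3.141, -0.003, -0.266]
force: [-0.1, 2.6, 6.5]
gripper_width: 0.0542
grip_force: 62.8
```

Request:
move_arm(
  dp=[
    [0, 0, -0.5],
    [0, 0, -1.5],
    [0, 0, -3],
    [0, 0, -3],
    [0, 0, -3],
    [0, 0, -3],
    [0, 0, -2],
    [0, 0, 0],
    [0, 0, 0],
  ],
  yaw=[0, 0, 0, 0, 0, 0, 0, 0, 0],
  gripper=[4.5, 4.5, 4.5, 4.5, 4.5, 4.5, 4.5, 4.5, 4.5],
)

```text
t: 30.0
tool_pos: [0.4539, -0.2266, 0.1864]
ee_rot: [3.141, -0.0, -0.266]
force: [0.7, 0.3, -3.5]
gripper_width: 0.0545
grip_force: 63.9
```

```bash
python3 - <<'E'
from look import *
s=r.read_state()['tool_pos']
look('w14',s[2]+.03,s[2]+.06,s[0],s[1],.05)
plan(.5035,.0478,.19,-15.2)
E
```

```text
[  149   273   344   147 25861] z [0.2201 0.2272 0.2454] (array([ 0.45784839, -0.22718745]), array([99.80193329, 46.22157288]), 81.05831909179688)
t 30.05 pose [ 0.4533 -0.2262  0.1851] yaw -15.2 | dp cm [ -2.36 -27.76  -0.47] turn -0.0 w 0.0543
```

Request:
move_arm(
  dp=[
    [-0.3, -2.5, 0],
    [-0.3, -3.5, 0],
    [-0.3, -3.5, 0],
    [-0.3, -3.5, 0],
    [-0.3, -3.5, 0],
    [-0.3, -3.5, 0],
    [-0.3, -3.5, 0],
    [-0.26, -2.5, 0],
    [0, -1.76, 0],
    [0, 0, 0],
    [0, 0, 0],
  ],
  yaw=[0, 0, 0, 0, 0, 0, 0, 0, 0, 0, 0],
  gripper=[4.5, 4.5, 4.5, 4.5, 4.5, 4.5, 4.5, 4.5, 4.5, 4.5, 4.5],
)

```text
t: 31.15
tool_pos: [0.5032, 0.0473, 0.1845]
ee_rot: [3.14, 0.003, -0.265]
force: [-0.2, 0.4, -4.1]
gripper_width: 0.0542
grip_force: 64.2
```

```bash
python3 - <<'E'
from look import *
im,d=vision.get_image('wrist'); cv2.imwrite('pics/w15.png',im[:,:,::-1])
plan(.5038,.0476,.0985,-15.2)
E
```

```text
t 31.2 pose [0.5034 0.047  0.1849] yaw -15.2 | dp cm [ 0.04 -0.08  8.64] turn -0.0 w 0.0543
```

View pics/w15.png

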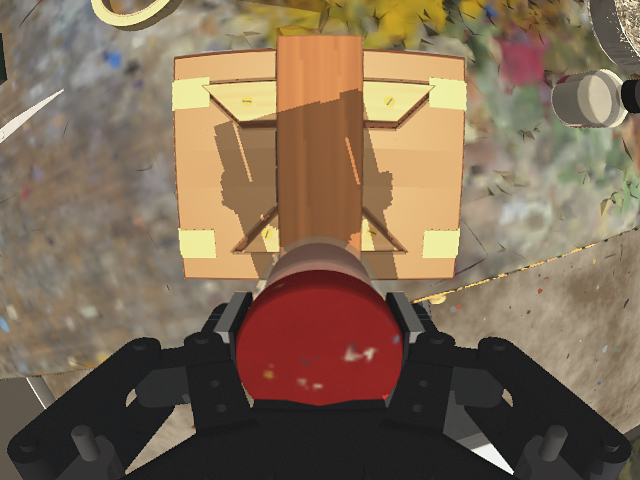

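Jar upright (320,335), over the short rail. Lowering.

Request:
move_arm(
  dp=[
    [0.04, -0.08, 1],
    [0, 0, 2],
    [0, 0, 2],
    [0, 0, 1.5],
    [0, 0, 1],
    [0, 0, 0.6],
    [0, 0, 0.3],
    [0, 0, 0.1],
    [0, 0, 0],
  ],
  yaw=[0, 0, 0, 0, 0, 0, 0, 0, 0],
  gripper=[4.5, 4.5, 4.5, 4.5, 4.5, 4.5, 4.5, 4.5, 4.5],
)

```text
t: 32.1
tool_pos: [0.5054, 0.0481, 0.102]
ee_rot: [-3.141, -0.001, -0.266]
force: [-0.3, -0.0, -2.4]
gripper_width: 0.0544
grip_force: 64.2
```

Request:
move_arm(
  dp=[
    [0, 0, 0.1],
    [0, 0, 0.1],
    [0, 0, 0],
  ],
  yaw=[0, 0, 0],
  gripper=[4.5, 4.5, 4.5],
)

```text
t: 32.4
tool_pos: [0.5049, 0.0481, 0.0995]
ee_rot: [-3.142, -0.0, -0.266]
force: [0.3, -0.1, -1.8]
gripper_width: 0.0544
grip_force: 64.2
```

Request:
move_arm(
  dp=[
    [0, 0, 0.1],
    [0, 0, 0.05],
    [0, 0, 0],
  ],
  yaw=[0, 0, 0],
  gripper=[4.5, 4.5, 4.5],
)

```text
t: 32.7
tool_pos: [0.5051, 0.0481, 0.0983]
ee_rot: [-3.142, -0.0, -0.266]
force: [-1.0, -0.1, 0.9]
gripper_width: 0.0541
grip_force: 64.3
```

Request:
move_arm(
  dp=[
    [0, 0, 0],
    [0, 0, 0],
    [0, 0, 0],
    [0, 0, 0],
    [0, 0, -1],
    [0, 0, -2],
    [0, 0, -3],
    [0, 0, -3],
    [0, 0, -3],
    [0, 0, 0],
    [0, 0, 0],
  ],
  yaw=[0, 0, 0, 0, 0, 0, 0, 0, 0, 0, 0],
  gripper=[7, 8.5, 8.5, 8.5, 8.5, 8.5, 8.5, 8.5, 8.5, 8.5, 8.5],
)

```text
t: 33.8
tool_pos: [0.5054, 0.0481, 0.2193]
ee_rot: [-3.141, -0.003, -0.266]
force: [-0.2, -0.1, -0.1]
gripper_width: 0.0847
grip_force: 0.0
```

```bash
python3 - <<'E'
from look import *
look('w16',.13,.15,.5035,.0476,.05)
plan(.5596,-.2254,.22,-15.2)
E
```

```text
[ 275  210   89   87 6074] z [0.1369 0.1388 0.1401] (array([0.50405948, 0.04901511]), array([56.81310654, 55.83218765]), 57.999916076660156)
t 33.85 pose [0.5046 0.0481 0.2178] yaw -15.2 | dp cm [12.49 24.94 -0.22] turn -0.0 w 0.0847
```

Request:
move_arm(
  dp=[
    [1.78, 3.56, 0],
    [1.78, 3.56, 0],
    [1.78, 3.56, 0],
    [1.78, 3.56, 0],
    [1.78, 3.56, 0],
    [1.78, 3.56, 0],
    [1.78, 3.56, 0],
    [0, 0, 0],
    [0, 0, 0],
  ],
  yaw=[0, 0, 0, 0, 0, 0, 0, 0, 0],
  gripper=[8.5, 8.5, 8.5, 8.5, 8.5, 8.5, 8.5, 8.5, 8.5],
)

```text
t: 34.75
tool_pos: [0.5587, -0.2253, 0.2157]
ee_rot: [-3.14, 0.004, -0.267]
force: [-0.4, 1.1, -0.4]
gripper_width: 0.0851
grip_force: 0.0
```

```bash
python3 - <<'E'
from look import *
look('w17',.105,.125,.5596,-.2254,.05)
plan(.5596,-.2254,.055,-15.2)
E
```

```text
[ 300  219   39   42 1273] z [0.1078 0.1133 0.1146] (array([ 0.56026453, -0.22567682]), array([26.95819283, 26.84283066]), 43.13168716430664)
t 34.8 pose [ 0.5588 -0.2245  0.2161] yaw -15.3 | dp cm [ 0.15  0.09 16.11] turn -0.1 w 0.0847
```

Request:
move_arm(
  dp=[
    [0.18, 0.08, 2],
    [0, 0, 3],
    [0, 0, 3],
    [0, 0, 3],
    [0, 0, 2.5],
    [0, 0, 1.8],
    [0, 0, 0.8],
    [0, 0, 0.2],
    [0, 0, 0],
  ],
  yaw=[0, 0, 0, 0, 0, 0, 0, 0, 0],
  gripper=[8.5, 8.5, 8.5, 8.5, 8.5, 8.5, 8.5, 8.5, 8.5],
)

```text
t: 35.7
tool_pos: [0.5615, -0.2259, 0.0554]
ee_rot: [3.142, -0.001, -0.265]
force: [-1.6, -0.0, -0.8]
gripper_width: 0.0853
grip_force: 0.0
```

Request:
move_arm(
  dp=[
    [0, 0, 0],
    [0, 0, 0],
    [0, 0, 0],
    [0, 0, 0],
    [0, 0, 0],
    [0, 0, 0],
  ],
  yaw=[0, 0, 0, 0, 0, 0],
  gripper=[4, 4, 4, 4, 4, 4],
)

```text
t: 36.3
tool_pos: [0.5622, -0.2269, 0.0564]
ee_rot: [3.141, -0.003, -0.266]
force: [-0.1, 0.7, 5.6]
gripper_width: 0.0508
grip_force: 63.1
```

Request:
move_arm(
  dp=[
    [0, 0, -0.5],
    [0, 0, -1.5],
    [0, 0, -3],
    [0, 0, -3],
    [0, 0, -3],
    [0, 0, -3],
    [0, 0, -3],
    [0, 0, -2],
    [0, 0, 0],
    [0, 0, 0],
  ],
  yaw=[0, 0, 0, 0, 0, 0, 0, 0, 0, 0],
  gripper=[4, 4, 4, 4, 4, 4, 4, 4, 4, 4],
)

```text
t: 37.3
tool_pos: [0.5607, -0.2261, 0.2443]
ee_rot: [-3.141, 0.001, -0.266]
force: [0.2, 0.0, -4.8]
gripper_width: 0.0505
grip_force: 63.3
```

```bash
python3 - <<'E'
from look import *
im,d=vision.get_image('scene'); cv2.imwrite('pics/s2.png',im[:,:,::-1])
plan(.5999,.0222,.23,-15.2)
E
```

```text
t 37.35 pose [ 0.5602 -0.2259  0.2429] yaw -15.2 | dp cm [ -2.68 -24.98   1.31] turn -0.0 w 0.0508
```

View pics/s2.png

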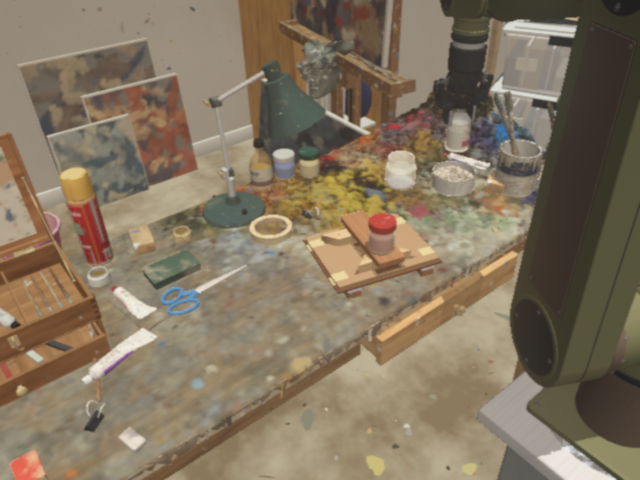

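Scene view: the jar stands on the board (380,235) and the bottle hangs upright in the gripper (458,130). Carrying it over.

Request:
move_arm(
  dp=[
    [-0.3, -2.5, 0],
    [-0.3, -3.5, 0],
    [-0.3, -3.5, 0],
    [-0.3, -3.5, 0],
    [-0.3, -3.5, 0],
    [-0.3, -3.5, 0],
    [-0.3, -2.5, 0],
    [-0.3, -1.5, 0],
    [-0.28, -0.98, 0],
    [0, 0, 0],
    [0, 0, 0],
  ],
  yaw=[0, 0, 0, 0, 0, 0, 0, 0, 0, 0, 0],
  gripper=[4, 4, 4, 4, 4, 4, 4, 4, 4, 4, 4],
)

```text
t: 38.45
tool_pos: [0.6007, 0.0209, 0.2443]
ee_rot: [3.141, 0.001, -0.266]
force: [-0.1, -0.2, -3.4]
gripper_width: 0.051
grip_force: 63.8
```

```bash
python3 -c "
from h import *
plan(.5999,.0222,.1275,-15.2)"
```

```text
t 38.45 pose [0.6007 0.0209 0.2443] yaw -15.3 | dp cm [-0.1  -0.11 11.68] turn -0.1 w 0.051
```

Request:
move_arm(
  dp=[
    [-0.1, -0.11, 1],
    [0, 0, 2],
    [0, 0, 2.5],
    [0, 0, 2.5],
    [0, 0, 1.5],
    [0, 0, 1],
    [0, 0, 0.5],
    [0, 0, 0.4],
    [0, 0, 0.1],
    [0, 0, 0],
  ],
  yaw=[0, 0, 0, 0, 0, 0, 0, 0, 0, 0],
  gripper=[4, 4, 4, 4, 4, 4, 4, 4, 4, 4],
)

```text
t: 39.45
tool_pos: [0.6008, 0.023, 0.1307]
ee_rot: [-3.141, -0.001, -0.266]
force: [0.7, -0.7, -4.4]
gripper_width: 0.0507
grip_force: 63.8
```

Request:
move_arm(
  dp=[
    [0, 0, 0.1],
    [0, 0, 0],
    [0, 0, 0],
  ],
  yaw=[0, 0, 0],
  gripper=[4, 4, 4],
)

```text
t: 39.75
tool_pos: [0.6004, 0.023, 0.1292]
ee_rot: [-3.141, -0.0, -0.266]
force: [0.4, 0.5, -3.3]
gripper_width: 0.0509
grip_force: 63.8
```

Request:
move_arm(
  dp=[
    [0, 0, 0.1],
    [0, 0, 0.1],
    [0, 0, 0],
  ],
  yaw=[0, 0, 0],
  gripper=[4, 4, 4],
)

```text
t: 40.05
tool_pos: [0.6001, 0.023, 0.1265]
ee_rot: [3.142, 0.0, -0.266]
force: [-0.0, -0.4, -3.2]
gripper_width: 0.0506
grip_force: 63.8
```

Request:
move_arm(
  dp=[
    [0, 0, 0.1],
    [0, 0, 0],
    [0, 0, 0],
  ],
  yaw=[0, 0, 0],
  gripper=[4, 4, 4],
)

```text
t: 40.35
tool_pos: [0.6004, 0.023, 0.1264]
ee_rot: [-3.142, -0.0, -0.266]
force: [-2.8, -0.8, 1.6]
gripper_width: 0.0506
grip_force: 63.7
```

Contact. Releasing and lifting clear.

Request:
move_arm(
  dp=[
    [0, 0, 0],
    [0, 0, 0],
    [0, 0, 0],
    [0, 0, 0],
    [0, 0, 0],
    [0, 0, -1],
    [0, 0, -2],
    [0, 0, -3],
    [0, 0, -3],
    [0, 0, -3],
    [0, 0, -2],
    [0, 0, 0],
  ],
  yaw=[0, 0, 0, 0, 0, 0, 0, 0, 0, 0, 0, 0],
  gripper=[6, 8, 8.5, 8.5, 8.5, 8.5, 8.5, 8.5, 8.5, 8.5, 8.5, 8.5],
)

```text
t: 41.55
tool_pos: [0.6022, 0.0229, 0.2712]
ee_rot: [-3.14, -0.008, -0.266]
force: [0.5, 0.1, -0.1]
gripper_width: 0.085
grip_force: 0.0
```

```bash
python3 - <<'E'
from look import *
print(r.read_state()['tool_pos'])
look('w18',.175,.195,.6,.022,.06)
look('w18b',.13,.15,.5035,.0476,.06)
look('w18c',.060,.075,.5527,.0339,.13)
im,d=vision.get_image('scene'); cv2.imwrite('pics/s3.png',cv2.resize(im[180:320,260:480,::-1],None,fx=3,fy=3))
E
```

```text
[0.60223718 0.02294863 0.27120816]
[ 299  233   42   43 1413] z [0.1776 0.1833 0.1846] (array([0.59888416, 0.02427697]), array([27.11262703, 27.05945015]), 73.8329086303711)
[ 287  317   67   61 3145] z [0.1332 0.1387 0.14  ] (array([0.5048555 , 0.04909187]), array([56.35007095, 56.26200104]), -58.981712341308594)
[ 289  167   66  167 4172] z [0.068  0.0696 0.0711] (array([0.56282312, 0.03103304]), array([168.34321594,  60.62466049]), -14.829925537109375)
```

View pics/s3.png

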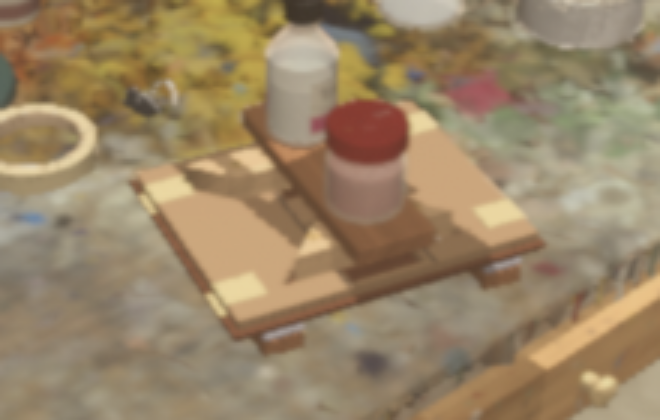

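Bottle (300,90) and jar (367,160) stand upright on the board, each within about 2 mm of its rail's middle, and the gripper is clear.

```bash
python3 -c "
from bench import r
print(r.job_done())"
```

```text
the job is handed in; nothing more can be done
None
```

The dry run is set up and handed in at about 42 s. Both rails are seated in their cut-outs, the board lies across them, and the bottle and jar stand upright on it, each within about 2 mm of its rail's middle; the hand-in gave back no verdict.

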